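# Find the spacer that holds a tube carrier snugly in its dock

## Robot

A 6-joint arm with a two-finger parallel gripper is mounted at the origin on a cart in front of the work surface, level with it; the furniture and walls round the work are solid. World frame = base frame: x ahead of the robot, y to its left, z up, the work surface at z = 0. Lengths are in m, angles in rad, forces in N, time in s.
With the tool pointing down it reaches from about 0.35 to 0.975 m from the base axis. Payload 4.9 kg.
Tool frame: the origin (TCP) lies on the centre line of the jaws, within the pads' length; the fingertips stand 8 mm ahead of it and the grasp point (between the pads) lies 11 mm behind it; z points along the fingers, y is the direction in which the jaws open and shut (so a half turn about z gives the same grasp; the last joint's range is limited). The gripper opens to 85 mm and grips with 20 to 120 N. Pads are 22 mm wide; open, the fingers measure 114 mm over their backs; the gripper's body (76 mm by 85 mm) begins 54 mm behind the grasp point. The pads swing forward as they close: fully open they stand 13 mm farther back than shut.
Start: joints at [-1.313, 0.053, 1.613, -0, 1.476, -0.119], TCP at [0.23, -0.581, 0.218] pointing down, gripper open.
Joint ranges: [-3.01, 3.01], [-1.01, 2.22], [0.06, 2.58], [-1.02, 4.17], [0.09, 2.62], [-3.14, 3.14]. Speed limits (rad/s): [2.57, 2.57, 3.14, 3.14, 3.14, 3.14].

## Interface

Orientations are given as a unit quaternion [w, x, y, z].
In Python, from plant import manip gives the robot as it stands.
- The arm moves only by the tool step_arm, never from a script. Its argument "deltas" is a list of rows, each a list of 7 numbers: the shift along the tool's x, y, z in m, then the turn, a rotation vector about the tool's x, y, z in rad, then the gripper command: -1 is fully open, 1 is shut, values between are in proportion. In form: [[dx, dy, dz, ax, ay, az, hand], ...]. A call has 1 to 20 rows; each row is the pose to reach, as a shift and turn from the pose commanded when the call began, along the tool's axes at that moment; what a row does not reach only later rows make up. A row lasts 1/10 s, in which the tool goes at most 50 mm and 8.59 degrees, less where a joint would pass 70% of its speed; a pose out of reach is approached as far as the arm can. A call with a gripper value outside its range is refused whole. The fingers move at their own pace and stop on an object; the grip force is fixed at half the most. Time passes only in rows, so rows that repeat a pose let the fingers close. It gives the time, the measured TCP pose, the force and the opening at its end, in the units of the state.
- manip.state(): the state, without advancing time (a new reading comes with each control period).
- manip.grab_frame(name): name is "scene" or "top"; returns the picture (400x640x3 uint8, red, green, blue); there is no depth.
- manip.get_calibration(name): a dict with "fov_y" (degrees; the focal length in pixels is half the picture's height over the tangent of half this angle, whatever the lens; pixels are square), "cx", "cy" (the principal point, pixels), "R" (3x3) and "t" (3): a world point X has camera coordinates R X + t. Camera axes: x right, y down, z forward; pixel columns grow to the right and rows downward; lengths in m; the calibration is good to about 2 mm. A picture is of the moment at which its call begins. get_calibration takes no time and is no camera call.
- manip.job_done(): hands the job in, once; it reports no verdict.
The state is a dict: "time": time; "joint_pos": joint angles; "joint_vel": joint speeds; "joint_efforts": joint torques, N m; "tool_pos": TCP position; "tool_rot": TCP orientation; "contact_force": force on the tool from outside, world axes, zero at the start; "ft_torque": the same for the moment, N m; "gripper_width": opening from 0.0 (shut) to 1.0 (fully open).
Only numpy, scipy, OpenCV 4.12 (cv2) and the standard library are available. Lean on these libraries where they do the work, as an engineer would, in place of code of your own. Each camera call takes 0.05 s, during which the arm holds its last target.

## Task

The tube carrier in the dock still has room to rattle: find by trying which of the three coloured spacers fits the slot between the carrier and the red sprung pad, and slide that one in until it is fully home against the stop. The right one clearly pushes the red pad back but is not so thick that it will not go in; do not force one that jams. Leave it there upright, with the other two out of the dock, and do not disturb the pen, the mouse or the tub of caps.

Things in the scene. Friction and masses are not known exactly. Their poses are not given: they have to be found in the camera images.
- dock: Aluminium dock fixed on the worktop with an ivory tube carrier (78 mm high) in it. Beside the carrier is a slot, open above and at its mouth, its floor the bare worktop. Origin on the worktop at the mouth, in the plane of the carrier's side face; +x runs into the slot, the slot lies on the -y side of y = 0, its other wall is the red pad. Before the mouth (x < 0) the worktop is free.
- lead_in (a point): Start of the 50 mm high metal lead-in plate on the carrier's side of the mouth, on the worktop at x = 0, y = +10 mm of the dock; it slants from here to the carrier's face (y = 0) at x = 26 mm. The red pad has a like lead-in, 10 mm wider at x = 0 than at x = 26 mm.
- stop_face (a point): Face of the aluminium stop block (36 mm high) at the end of the slot, at x = 80 mm of the dock, 18 mm above the worktop.
- pad (a joint): Red sprung pad, 30 mm high, parallel to the carrier's face, in m: 0 at rest, grows as a spacer pushes it away from the carrier, hard stop at 0.0065. Light spring (0.2 to 2.1 N): a fitting spacer slides home with under 10 N. At rest it leaves a gap of 6.5 to 20.5 mm to the carrier, different each time. Its grey housing, 30 mm high, reaches 40 mm behind it, at x = 18 to 82 mm of the dock.
- thin_center (a point): Centre (30 mm above its underside) of the thin spacer: yellow slab standing on edge, 110 mm long (own x), 12 mm thick (own y), 60 mm high, 0.11 kg, both ends rounded alike, black strip on top. Home against the stop, its centre is at x = 25 mm of the dock and its last 30 mm stand out of the mouth.
- medium_center (a point): Centre (30 mm above its underside) of the medium spacer: green slab standing on edge, 110 mm long (own x), 17 mm thick (own y), 60 mm high, 0.11 kg, both ends rounded alike, black strip on top. Home against the stop, its centre is at x = 25 mm of the dock and its last 30 mm stand out of the mouth.
- thick_center (a point): Centre (30 mm above its underside) of the thick spacer: blue slab standing on edge, 110 mm long (own x), 22 mm thick (own y), 60 mm high, 0.11 kg, both ends rounded alike, black strip on top. Home against the stop, its centre is at x = 25 mm of the dock and its last 30 mm stand out of the mouth.
- marker_pen: Bystander: black and white marker pen lying on the worktop, 49x116x16 mm, origin under its middle.
- mouse: Bystander: black computer mouse, 60x108x34 mm, origin under its middle.
- cap_box: Bystander: clear tub with yellow caps, 161x163x67 mm, origin under its middle.
Things that resemble listed ones, but are neither listed nor needed, are in the scene too. There is more than one size of the dock; the job needs the largest.

How it is judged:
By the outcome, as a careful person would: the job done as asked, in the order asked, and still so for the second after the job is handed in, with the robot touching nothing.
It also fails if it takes over 72 s, if anything falls off the work surface, if the arm or the gripper's body presses on something with over 40 N, if the wrist force passes 120 N, or if a joint passes its speed limit or range.

## Working session

There is one attempt and no reset: what is moved stays moved. The work goes in short steps, Python scripts to look and compute and a tool call to move; the robot and the scene stay as the last step left them, time stands still between calls to the robot, and variables do not carry over. Pictures are saved under pics/ and viewed, and the job is handed in when it is done.

Besides the shell and the picture viewer there is one more tool, called after "Call:" as name(argument=value, ...), one argument or row to a line, values as JSON. step_arm: Moves the arm, as the interface text tells. Its arguments: {"type":"object","properties":{"deltas":{"type":"array"}},"required":["deltas"]}

```bash
mkdir -p pics; ls
python3 - <<'E'
from plant import manip
import cv2
print(manip.state())
for n in ("scene","top"):
    c=manip.get_calibration(n); print(n,c)
    cv2.imwrite(f"pics/{n}0.png",manip.grab_frame(n)[:,:,::-1])
E
```

```text
pics
{'time': 0.0, 'joint_pos': array([-1.31303187e+00,  5.33602506e-02,  1.61428930e+00,  5.62043195e-05,
        1.47597913e+00, -1.19003730e-01]), 'joint_vel': array([-0.0015    , -0.00073929, -0.0006711 ,  0.00046044,  0.00279678,
        0.0004588 ]), 'joint_efforts': array([-7.26049129e-04, -3.93673611e+01, -3.70179999e+01, -1.61053972e-04,
        7.16890165e-03,  1.00311328e-05]), 'tool_pos': array([ 0.22979763, -0.58053335,  0.21706374]), 'tool_rot': array([-1.01750226e-03,  9.82308126e-01,  1.87269082e-01, -4.26674965e-05]), 'contact_force': array([-0.23833027, -1.2586697 , -0.21712919]), 'ft_torque': array([ 0.01138975,  0.02904978, -0.04141344]), 'gripper_width': 1.0009055819171784}
scene {'fov_y': 50.301562610702476, 'cx': 319.0000132414344, 'cy': 203.78721986903014, 'R': array([[-0.87776799, -0.47866976,  0.01996528],
       [-0.20474226,  0.3371208 , -0.91892882],
       [ 0.43313273, -0.81069404, -0.39391778]]), 't': array([0.47673252, 0.12553313, 1.50409564])}
top {'fov_y': 56.908975671031236, 'cx': 324.54164329099535, 'cy': 198.98554406176422, 'R': array([[ 0.02760421, -0.99960173,  0.00586447],
       [-0.9882594 , -0.02817198, -0.1501656 ],
       [ 0.15027101, -0.00165042, -0.98864347]]), 't': array([0.10428522, 0.48621262, 1.01266314])}
```

View pics/scene0.png

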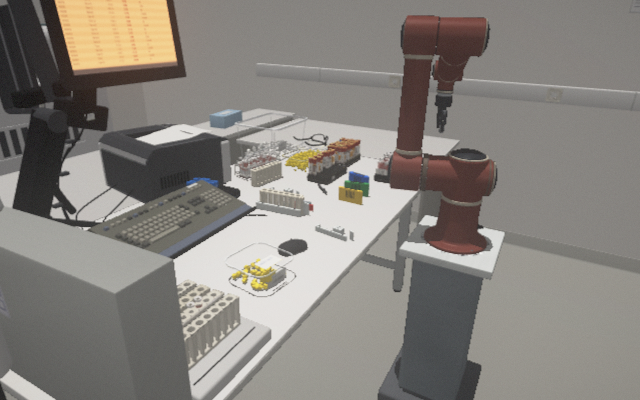

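View pics/top0.png

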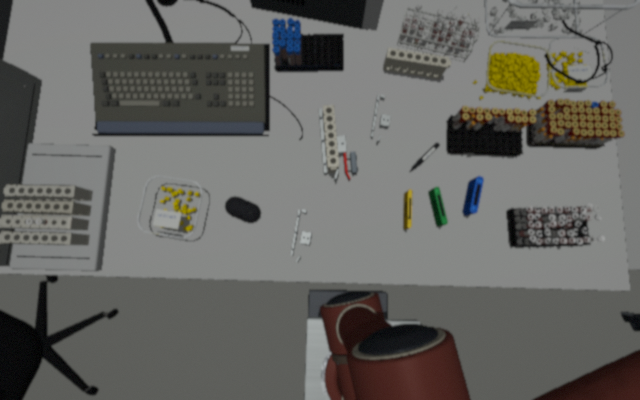

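Run:
```python
import cv2,numpy as np
t=cv2.imread("pics/top0.png"); s=cv2.imread("pics/scene0.png")
a=cv2.resize(t[90:200,290:400],(800,800),interpolation=cv2.INTER_CUBIC)[:600]
cv2.imwrite("pics/c1.png",cv2.resize(t[95:195,300:400],(600,600),interpolation=cv2.INTER_CUBIC))
cv2.imwrite("pics/c2.png",cv2.resize(t[165:235,390:500],(792,504),interpolation=cv2.INTER_CUBIC))
cv2.imwrite("pics/c3.png",cv2.resize(s[165:245,245:385],(798,456),interpolation=cv2.INTER_CUBIC))
```

```text
(no output)
```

View pics/c1.png

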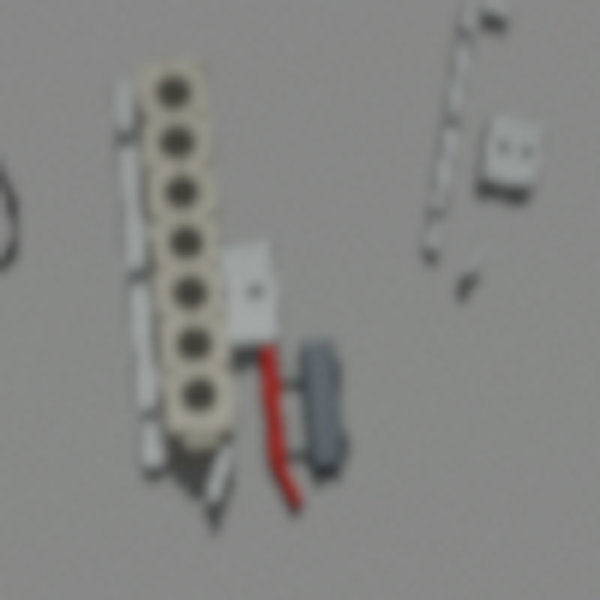

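View pics/c2.png

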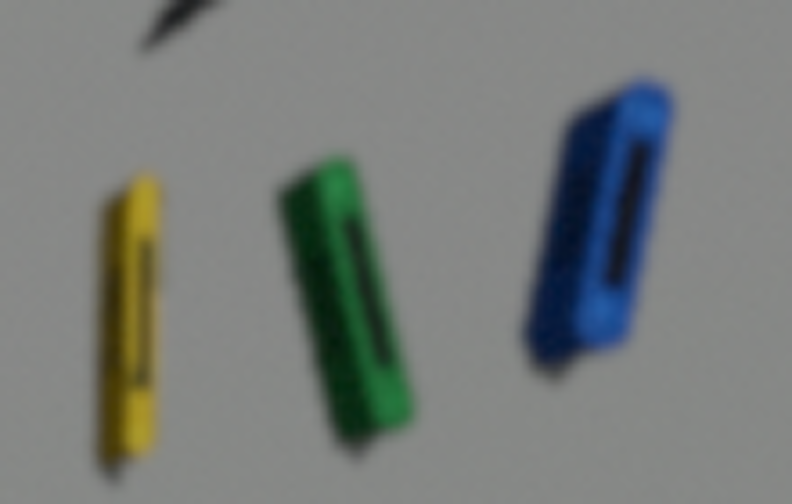

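View pics/c3.png

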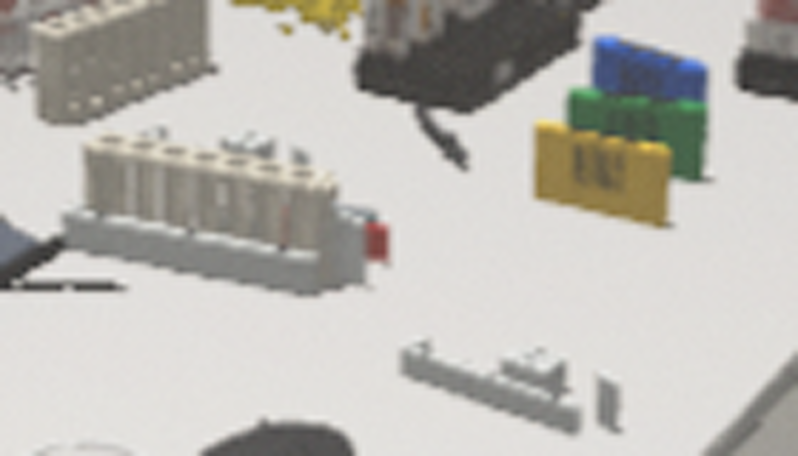

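```bash
cat > h.py <<'E'
import numpy as np,cv2
from plant import manip
from scipy.spatial.transform import Rotation as Ro
def cal(n):
    c=manip.get_calibration(n); f=200/np.tan(np.radians(c['fov_y'])/2)
    return f,c['cx'],c['cy'],np.array(c['R']),np.array(c['t'])
def proj(n,X):
    f,cx,cy,R,t=cal(n); p=np.atleast_2d(X)@R.T+t
    return np.c_[cx+f*p[:,0]/p[:,2],cy+f*p[:,1]/p[:,2]]
def back(n,uv,z):
    f,cx,cy,R,t=cal(n); uv=np.atleast_2d(uv)
    d=np.c_[(uv[:,0]-cx)/f,(uv[:,1]-cy)/f,np.ones(len(uv))]@R; o=-R.T@t
    return o+d*((z-o[2])/d[:,2])[:,None]
def crop(n,img,u0,v0,u1,v1,k,fn):
    c=cv2.resize(img[v0:v1,u0:u1],None,fx=k,fy=k,interpolation=cv2.INTER_CUBIC); cv2.imwrite(fn,c)
def delta(pos,yaw):
    """tool deltas to target TCP pos, tool down with tool x at yaw (world)"""
    s=manip.state(); q=s['tool_rot']; R0=Ro.from_quat([q[1],q[2],q[3],q[0]])
    R1=Ro.from_matrix(np.array([[np.cos(yaw),np.sin(yaw),0],[np.sin(yaw),-np.cos(yaw),0],[0,0,-1]]).T)
    R1=Ro.from_matrix(np.array([[np.cos(yaw),np.sin(yaw),0],[np.sin(yaw),-np.cos(yaw),0],[0,0,-1]]).T.T)
    d=R0.inv().apply(np.array(pos)-s['tool_pos']); r=(R0.inv()*R1).as_rotvec()
    return np.round(d,4),np.round(r,4)
E
python3 - <<'E'
from h import *
t=cv2.imread("pics/top0.png")
c=lambda u,v:((u+.5)/6-.5+300,(v+.5)/6-.5+95)
for nm,u,v,z in [("carrier near R",233,430,.078),("carrier far R",205,65,.078),("pad far inner",261,345,.03),("pad bend inner",270,460,.03),("pad tip inner",290,510,.03),("stop near L",235,345,.036),("stop near R",277,340,.036),("lead tip",213,500,.05),("lead far R",233,440,.05)]:
    print(nm,back("top",c(u,v),z)[0].round(4))
c=lambda u,v:((u+.5)/7.2-.5+390,(v+.5)/7.2-.5+165)
for nm,a,b in [("Y",(147,173),(140,457)),("G",(338,158),(392,428)),("B",(648,82),(603,350))]:
    A=back("top",c(*a),.06)[0];B=back("top",c(*b),.06)[0]; d=A-B
    print(nm,((A+B)/2).round(4),np.linalg.norm(d).round(4),np.degrees(np.arctan2(d[1],d[0])).round(2))
E
```

```text
carrier near R [0.5694 0.0821 0.078 ]
carrier far R [0.746  0.0992 0.078 ]
pad far inner [0.624  0.0676 0.03  ]
pad bend inner [0.5669 0.0621 0.03  ]
pad tip inner [0.5426 0.052  0.03  ]
stop near L [0.6219 0.0805 0.036 ]
stop near R [0.625  0.0602 0.036 ]
lead tip [0.5422 0.0897 0.05  ]
lead far R [0.5714 0.0809 0.05  ]
Y [ 0.4605 -0.1182  0.06  ] 0.1103 -1.8
G [ 0.4714 -0.2036  0.06  ] 0.1062 10.19
B [ 0.5045 -0.3054  0.06  ] 0.108 -11.26
```

Run:
```python
from h import *
def box(cx,cy,yaw,L,T,z): 
    e=np.array([np.cos(yaw),np.sin(yaw)]);n=np.array([-e[1],e[0]])
    return np.array([[*(np.array([cx,cy])+a*L/2*e+b*T/2*n),z] for a,b in [(-1,-1),(1,-1),(1,1),(-1,1)]])
O=np.array([.5424,.0795]);y=np.radians(5.5);e=np.array([np.cos(y),np.sin(y)]);n=np.array([-e[1],e[0]])
D=lambda x,yy,z:[*(O+x*e+yy*n),z]
polys=[box(.5045,-.3054,np.radians(-11.26),.11,.022,z) for z in (0,.06)]
polys+=[np.array([D(26,0,.078*0+.078) if 0 else D(.026,0,.078),D(.2,0,.078)]),np.array([D(0,.01,.05),D(.026,0,.05)]),
 np.array([D(.026,-.0197,.03),D(.082,-.0197,.03)]),np.array([D(0,-.0297,.03),D(.026,-.0197,.03)]),np.array([D(.08,0,.036),D(.08,-.02,.036)])]
for nm,rs in (("top",[(300,95,400,195,6),(440,160,510,230,8)]),("scene",[(250,180,330,220,9),(340,165,380,205,12)])):
    im=cv2.imread(f"pics/{nm}0.png")
    for i,(a,b,c,d,k) in enumerate(rs):
        cr=cv2.resize(im[b:d,a:c],None,fx=k,fy=k,interpolation=cv2.INTER_CUBIC)
        for P in polys:
            p=((proj(nm,P)-[a,b]+.5)*k).round().astype(int)
            cv2.polylines(cr,[p],len(p)>2,(255,0,255) ,1)
        cv2.imwrite(f"pics/o_{nm}{i}.png",cr)
a=[cv2.imread(f"pics/o_{f}.png") for f in ("top0","top1","scene0","scene1")]
H=np.zeros((600,800,3),np.uint8)
for i,x in enumerate(a):
    x=cv2.resize(x,None,fx=min(400/x.shape[1],300/x.shape[0]),fy=min(400/x.shape[1],300/x.shape[0]))
    r,c=divmod(i,2);H[r*300:r*300+x.shape[0],c*400:c*400+x.shape[1]]=x
cv2.imwrite("pics/ov.png",H)
```

```text
(no output)
```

View pics/ov.png

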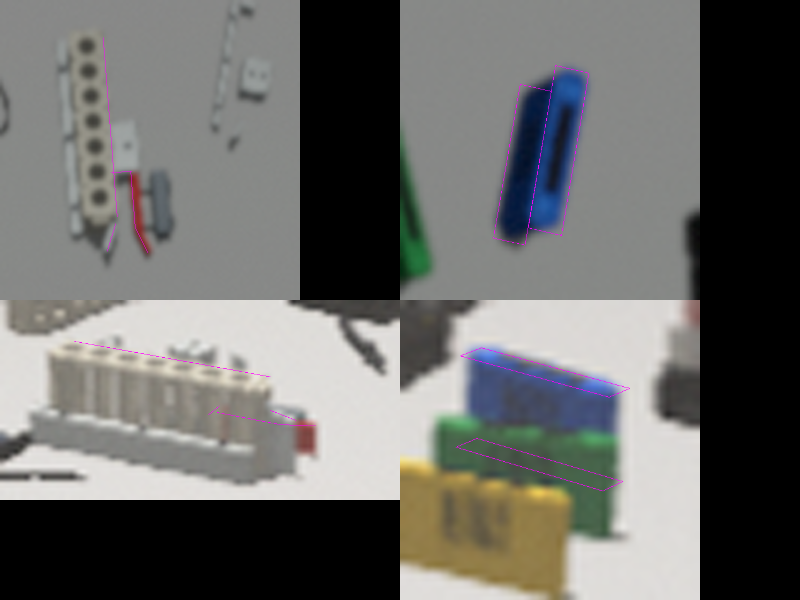

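View pics/o_top0.png

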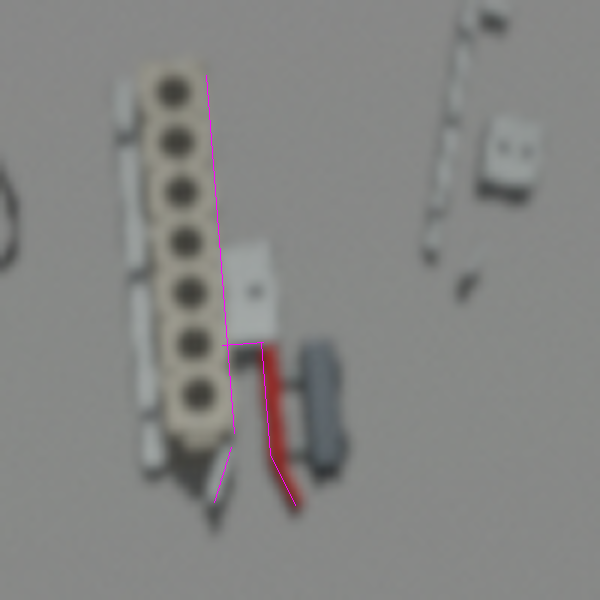

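Candidates. For the dock: (335,150) with the ivory carrier and red pad, and two smaller or empty ones at (378,120) and (300,235). I choose (335,150), and its overlay fits the given sizes. The spacers are yellow at (408,210), green at (438,206) and blue at (473,195). The gap measures about 19.7 mm, so I try blue (22 mm) first.

```bash
sed -i '/\.T\.T/d' h.py
python3 - <<'E'
from h import *
print(delta([.4633,-.2972,.15],-.1965)); print(delta([.4633,-.2972,.029],-.1965))
E
```

```text
(array([ 0.3214, -0.1775,  0.0676]), array([-1.800e-03,  3.000e-04,  5.733e-01]))
(array([ 0.3213, -0.1772,  0.1886]), array([-1.800e-03,  3.000e-04,  5.733e-01]))
```

Call:
step_arm(
  deltas=[
    [0.032, -0.018, 0.007, 0, 0, 0.057, -1],
    [0.064, -0.036, 0.014, 0, 0, 0.115, -1],
    [0.096, -0.053, 0.02, 0, 0, 0.172, -1],
    [0.129, -0.071, 0.027, 0, 0, 0.229, -1],
    [0.161, -0.089, 0.034, 0, 0, 0.287, -1],
    [0.193, -0.107, 0.041, 0, 0, 0.344, -1],
    [0.225, -0.124, 0.047, 0, 0, 0.401, -1],
    [0.257, -0.142, 0.054, 0, 0, 0.459, -1],
    [0.289, -0.16, 0.061, 0, 0, 0.516, -1],
    [0.321, -0.177, 0.068, -0.002, 0, 0.573, -1],
    [0.321, -0.177, 0.068, -0.002, 0, 0.573, -1],
    [0.321, -0.177, 0.068, -0.002, 0, 0.573, -1],
    [0.321, -0.177, 0.068, -0.002, 0, 0.573, -1],
  ],
)

```text
time: 1.4
tool_pos: [0.4629, -0.299, 0.1503]
tool_rot: [0.001, 0.995, -0.098, 0.0]
contact_force: [-0.3, -0.7, 0.4]
gripper_width: 0.996
```

Run:
```python
from h import *
print(delta([.4633,-.2972,.029],-.1965))
t=manip.grab_frame("top")[:,:,::-1]; s=manip.grab_frame("scene")[:,:,::-1]
crop("top",t,400,150,530,250,6,"pics/t1.png")
```

```text
(array([-0.    , -0.0021,  0.1213]), array([ 0.0022, -0.0003,  0.    ]))
```

View pics/t1.png

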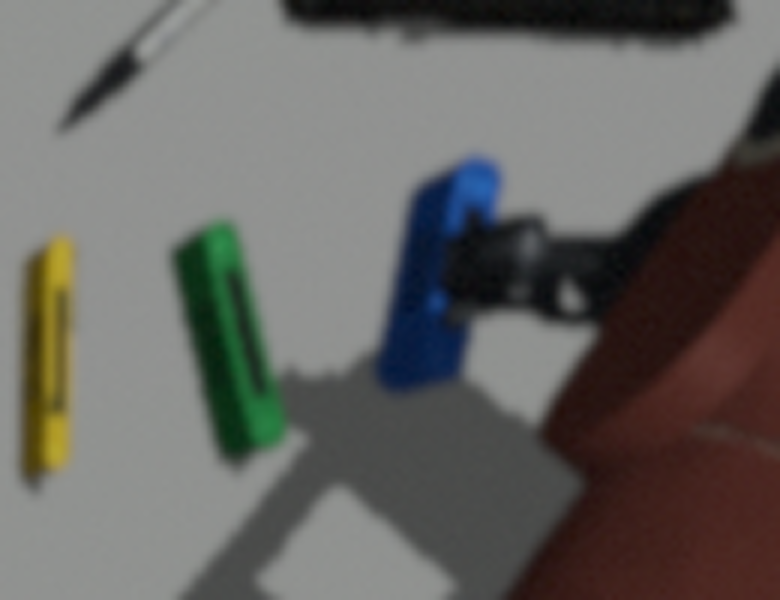

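Call:
step_arm(
  deltas=[
    [0, -0.002, 0.03, 0.002, 0, 0, -1],
    [0, -0.002, 0.06, 0.002, 0, 0, -1],
    [0, -0.002, 0.09, 0.002, 0, 0, -1],
    [0, -0.002, 0.11, 0.002, 0, 0, -1],
    [0, -0.002, 0.121, 0.002, 0, 0, -1],
    [0, -0.002, 0.121, 0.002, 0, 0, -1],
    [0, -0.002, 0.121, 0.002, 0, 0, 1],
    [0, -0.002, 0.121, 0.002, 0, 0, 1],
    [0, -0.002, 0.121, 0.002, 0, 0, 1],
    [0, -0.002, 0.121, 0.002, 0, 0, 1],
    [0, -0.002, 0.121, 0.002, 0, 0, 1],
    [0, -0.002, 0.121, 0.002, 0, 0, 1],
    [0, -0.002, 0.121, 0.002, 0, 0, 1],
    [0, -0.002, 0.121, 0.002, 0, 0, 1],
  ],
)

```text
time: 2.9
tool_pos: [0.4642, -0.2971, 0.0303]
tool_rot: [0.0, 0.995, -0.098, 0.001]
contact_force: [-1.3, 1.2, 5.0]
gripper_width: 0.241
```

Run:
```python
from h import *
s=manip.state();print(s['gripper_width']*85,s['contact_force'])
print(delta([.4633,-.2972,.029],-.1965))
```

```text
20.46449149218776 [-1.26430107  1.23156638  4.9772152 ]
(array([-0.0009,  0.0003,  0.0013]), array([ 0.0005, -0.0016,  0.0004]))
```

Call:
step_arm(
  deltas=[
    [0, 0, -0.02, 0, 0, 0, 1],
    [0, 0, -0.05, 0, 0, 0, 1],
    [0, 0, -0.08, 0, 0, 0, 1],
    [0, 0, -0.1, 0, 0, 0, 1],
    [0, 0, -0.1, 0, 0, 0, 1],
    [0, 0, -0.1, 0, 0, 0, 1],
  ],
)

```text
time: 3.5
tool_pos: [0.4633, -0.2964, 0.1284]
tool_rot: [-0.0, 0.995, -0.098, -0.0]
contact_force: [0.8, 0.8, -3.0]
gripper_width: 0.238
```

Run:
```python
from h import *
s=manip.state();print(s['tool_pos'],s['contact_force'])
print(delta([.432,.0577,.128],.096))
```

```text
[ 0.46330664 -0.29641399  0.12836692] [ 0.82546857  0.82135367 -2.96902324]
(array([-0.0997, -0.3412,  0.0006]), array([-5.000e-04,  2.000e-04, -2.921e-01]))
```

Call:
step_arm(
  deltas=[
    [-0.008, -0.027, 0, 0, 0, -0.023, 1],
    [-0.017, -0.057, 0, 0, 0, -0.049, 1],
    [-0.025, -0.085, 0, 0, 0, -0.073, 1],
    [-0.033, -0.114, 0, 0, 0, -0.097, 1],
    [-0.042, -0.142, 0, 0, 0, -0.122, 1],
    [-0.05, -0.171, 0, 0, 0, -0.146, 1],
    [-0.058, -0.199, 0, 0, 0, -0.17, 1],
    [-0.066, -0.227, 0, 0, 0, -0.195, 1],
    [-0.075, -0.256, 0, 0, 0, -0.219, 1],
    [-0.083, -0.284, 0, 0, 0, -0.243, 1],
    [-0.091, -0.313, 0, 0, 0, -0.268, 1],
    [-0.1, -0.341, 0.001, 0, 0, -0.292, 1],
    [-0.1, -0.341, 0.001, 0, 0, -0.292, 1],
    [-0.1, -0.341, 0.001, 0, 0, -0.292, 1],
  ],
)

```text
time: 4.9
tool_pos: [0.4307, 0.0575, 0.1261]
tool_rot: [0.0, 0.999, 0.049, -0.002]
contact_force: [-0.1, -0.8, -2.1]
gripper_width: 0.238
```

Run:
```python
from h import *
s=manip.state();print(s['tool_pos'],s['contact_force'])
print(delta([.432,.0577,.032],.096))
t=manip.grab_frame("top")[:,:,::-1]; s=manip.grab_frame("scene")[:,:,::-1]
crop("top",t,280,110,400,210,6,"pics/t2.png"); crop("s",s,240,160,360,250,6,"pics/s2.png")
```

```text
[0.4307074  0.05753176 0.12614055] [-0.11398514 -0.76316638 -2.14452079]
(array([ 0.0016, -0.    ,  0.0941]), array([-0.    ,  0.0031,  0.0012]))
```

View pics/t2.png

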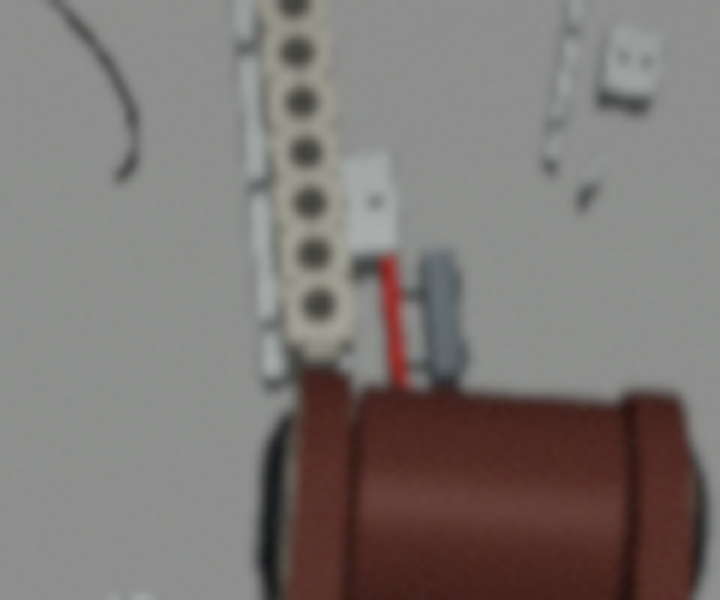

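View pics/s2.png

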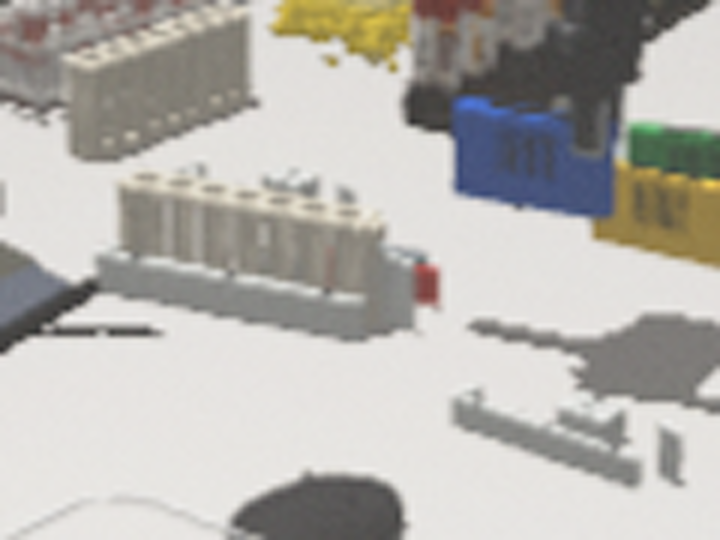

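Call:
step_arm(
  deltas=[
    [0.002, 0, 0.025, 0, 0.003, 0, 1],
    [0.002, 0, 0.05, 0, 0.003, 0, 1],
    [0.002, 0, 0.07, 0, 0.003, 0, 1],
    [0.002, 0, 0.085, 0, 0.003, 0, 1],
    [0.002, 0, 0.093, 0, 0.003, 0, 1],
    [0.002, 0, 0.093, 0, 0.003, 0, 1],
    [0.002, 0, 0.093, 0, 0.003, 0, 1],
  ],
)

```text
time: 5.7
tool_pos: [0.4346, 0.057, 0.0358]
tool_rot: [-0.0, 0.999, 0.047, 0.002]
contact_force: [-0.1, 0.0, -2.5]
gripper_width: 0.238
```

Run:
```python
from h import *
s=manip.state();print(s['tool_pos'],s['contact_force'])
for k in (.4355,.4955,.5305):
  e=np.array([.9954,.0963]);n=np.array([-.0963,.9954]); print(delta([*(k*e+.0159*n),.032],.096))
s=manip.grab_frame("scene")[:,:,::-1]
crop("s",s,240,160,360,250,6,"pics/s3.png")
```

```text
[0.43463622 0.05699041 0.03580675] [-1.46415776e-01  2.26847278e-04 -2.48346381e+00]
(array([-0.0026, -0.001 ,  0.0038]), array([ 0.0002, -0.0043, -0.001 ]))
(array([ 0.0574, -0.0011,  0.0041]), array([ 0.0002, -0.0043, -0.001 ]))
(array([ 0.0924, -0.0012,  0.0042]), array([ 0.0002, -0.0043, -0.001 ]))
```

View pics/s3.png

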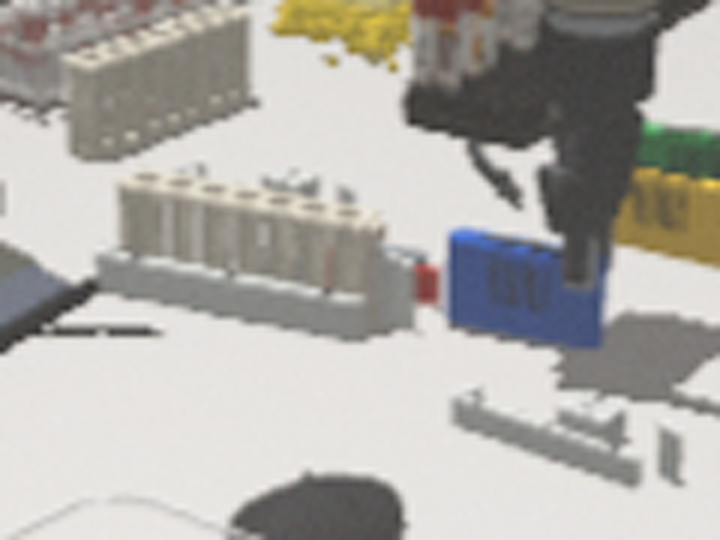

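Call:
step_arm(
  deltas=[
    [0, -0.001, 0.003, 0, 0, -0.001, 1],
    [0.005, -0.001, 0.003, 0, -0.002, -0.001, 1],
    [0.012, -0.001, 0.003, 0, -0.002, -0.001, 1],
    [0.02, -0.001, 0.003, 0, -0.002, -0.001, 1],
    [0.02, -0.001, 0.003, 0, -0.002, -0.001, 1],
    [0.02, -0.001, 0.003, 0, -0.002, -0.001, 1],
    [0.02, -0.001, 0.003, 0, -0.002, -0.001, 1],
  ],
)

```text
time: 6.45
tool_pos: [0.4537, 0.0604, 0.0322]
tool_rot: [-0.0, 0.999, 0.048, 0.0]
contact_force: [-0.1, 0.4, -1.8]
gripper_width: 0.236
```

```bash
cat >> h.py <<'E'
def rep(*ks):
  s=manip.state();e=np.array([.9954,.0963]);n=np.array([-.0963,.9954]);p=s['tool_pos'][:2];f=s['contact_force']
  print("e,n,z",(p@e).round(4),(p@n).round(4),s['tool_pos'][2].round(4),"F e,n,z",(f[:2]@e).round(2),(f[:2]@n).round(2),f[2].round(2),"Mz",s['ft_torque'].round(2))
  for k in ks: print(delta([*(k*e+.0159*n),.032],.096))
E
python3 - <<'E'
from h import *
rep(.4755,.5305)
t=manip.grab_frame("top")[:,:,::-1]
crop("top",t,300,110,400,210,6,"pics/t3.png")
E
```

```text
e,n,z 0.4574 0.0164 0.0322 F e,n,z -0.04 0.4 -1.75 Mz [-0.01  0.02  0.03]
(array([0.0181, 0.0005, 0.0002]), array([-0.    , -0.0009,  0.0009]))
(array([0.0731, 0.0005, 0.0002]), array([-0.    , -0.0009,  0.0009]))
```

View pics/t3.png

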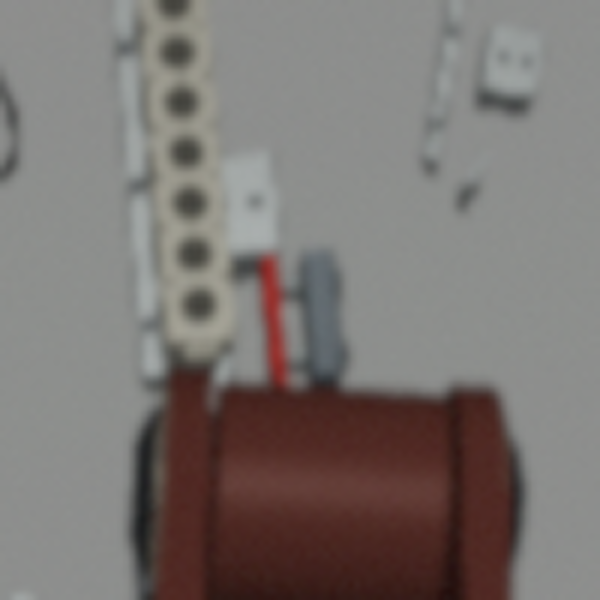

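Call:
step_arm(
  deltas=[
    [0.003, 0.001, 0, 0, 0, 0, 1],
    [0.007, 0.001, 0, 0, 0, 0.001, 1],
    [0.011, 0.001, 0, 0, 0, 0.001, 1],
    [0.015, 0.001, 0, 0, 0, 0.001, 1],
    [0.018, 0.001, 0, 0, 0, 0.001, 1],
    [0.018, 0.001, 0, 0, 0, 0.001, 1],
  ],
)

```text
time: 7.1
tool_pos: [0.4724, 0.0612, 0.0324]
tool_rot: [-0.0, 0.999, 0.048, 0.001]
contact_force: [-0.5, 0.8, -1.6]
gripper_width: 0.24
```

Run:
```python
from h import *
rep(.4955)
```

```text
e,n,z 0.4761 0.0154 0.0324 F e,n,z -0.41 0.81 -1.61 Mz [0.05 0.03 0.07]
(array([ 0.0195, -0.0005,  0.0005]), array([-0.0001, -0.0017, -0.0001]))
```

Call:
step_arm(
  deltas=[
    [0.003, 0, 0, 0, 0, 0, 1],
    [0.006, 0, 0, 0, 0, 0, 1],
    [0.009, 0, 0, 0, 0, 0, 1],
    [0.012, 0, 0, 0, 0, 0, 1],
    [0.012, 0, 0, 0, 0, 0, 1],
  ],
)

```text
time: 7.6
tool_pos: [0.4844, 0.0624, 0.0325]
tool_rot: [-0.0, 0.999, 0.048, 0.001]
contact_force: [0.7, 1.2, -0.8]
gripper_width: 0.24
```

Run:
```python
from h import *
rep(.5305)
```

```text
e,n,z 0.4882 0.0154 0.0325 F e,n,z 0.76 1.12 -0.85 Mz [0.29 0.05 0.1 ]
(array([ 0.0423, -0.0005,  0.0006]), array([-0.0001, -0.0023, -0.0001]))
```

Call:
step_arm(
  deltas=[
    [0.004, 0, 0, 0, 0, 0, 1],
    [0.008, 0, 0, 0, 0, 0, 1],
    [0.012, 0, 0, 0, 0, 0, 1],
    [0.016, 0, 0, 0, 0, 0, 1],
    [0.02, 0, 0, 0, 0, 0, 1],
    [0.024, 0, 0, 0, 0, 0, 1],
    [0.028, 0, 0, 0, 0, 0, 1],
    [0.028, 0, 0, 0, 0, 0, 1],
  ],
)

```text
time: 8.4
tool_pos: [0.5125, 0.065, 0.0326]
tool_rot: [-0.0, 0.999, 0.048, 0.001]
contact_force: [0.8, 1.6, -1.0]
gripper_width: 0.236
```

Run:
```python
from h import *
rep(.5305)
t=manip.grab_frame("top")[:,:,::-1]
crop("top",t,300,110,400,210,6,"pics/t4.png")
s=manip.grab_frame("scene")[:,:,::-1]
crop("s",s,260,170,340,230,9,"pics/s4.png")
```

```text
e,n,z 0.5164 0.0153 0.0326 F e,n,z 0.96 1.5 -0.99 Mz [0.28 0.01 0.13]
(array([ 0.0141, -0.0006,  0.0006]), array([ 0.0001, -0.0025, -0.0001]))
```

View pics/t4.png

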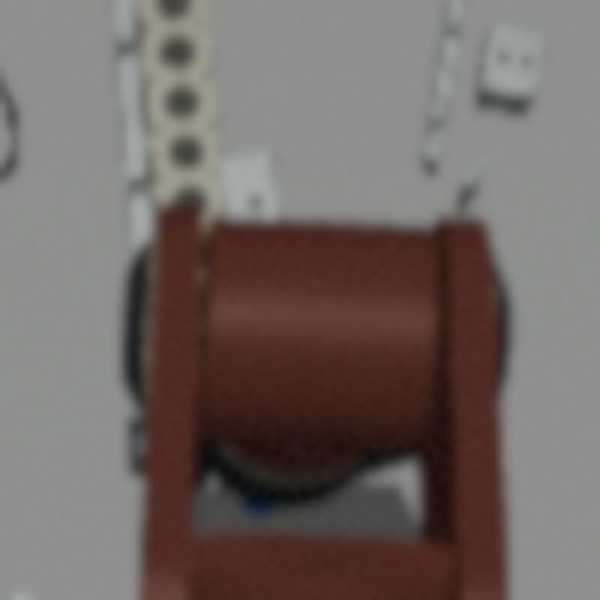

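View pics/s4.png

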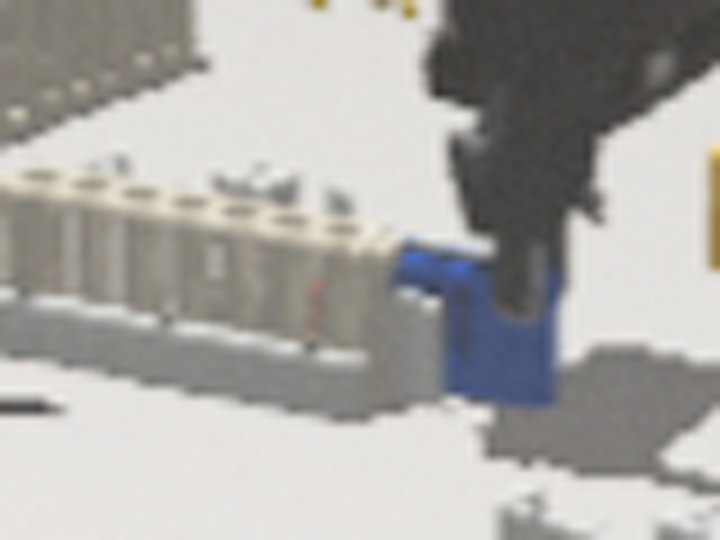

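Call:
step_arm(
  deltas=[
    [0.003, 0, 0, 0, 0, 0, 1],
    [0.006, 0, 0, 0, 0, 0, 1],
    [0.008, 0, 0, 0, 0, 0, 1],
    [0.008, 0, 0, 0, 0, 0, 1],
  ],
)

```text
time: 8.9
tool_pos: [0.5201, 0.0657, 0.0325]
tool_rot: [-0.0, 0.999, 0.048, 0.001]
contact_force: [0.8, 2.0, -1.9]
gripper_width: 0.239
```

Run:
```python
from h import *
rep(.5305)
```

```text
e,n,z 0.524 0.0153 0.0325 F e,n,z 1.03 1.87 -1.92 Mz [0.25 0.08 0.12]
(array([ 0.0065, -0.0006,  0.0005]), array([ 0.0001, -0.002 , -0.0003]))
```

Call:
step_arm(
  deltas=[
    [0.0015, 0, 0, 0, 0, 0, 1],
    [0.003, 0, 0, 0, 0, 0, 1],
    [0.003, 0, 0, 0, 0, 0, 1],
  ],
)

```text
time: 9.2
tool_pos: [0.5229, 0.0659, 0.0325]
tool_rot: [0.0, 0.999, 0.048, 0.001]
contact_force: [-0.4, 0.6, -1.6]
gripper_width: 0.24
```

Run:
```python
from h import *
rep(.5305)
```

```text
e,n,z 0.5268 0.0153 0.0325 F e,n,z -0.34 0.59 -1.64 Mz [0.18 0.06 0.1 ]
(array([ 0.0037, -0.0006,  0.0005]), array([ 0.0001, -0.0017, -0.0002]))
```

Call:
step_arm(
  deltas=[
    [0.001, 0, 0, 0, 0, 0, 1],
    [0.002, 0, 0, 0, 0, 0, 1],
    [0.002, 0, 0, 0, 0, 0, 1],
  ],
)

```text
time: 9.5
tool_pos: [0.5248, 0.0661, 0.0325]
tool_rot: [0.0, 0.999, 0.048, 0.001]
contact_force: [-1.2, 1.4, -2.0]
gripper_width: 0.239
```

Call:
step_arm(
  deltas=[
    [0.001, 0, 0, 0, 0, 0, 1],
    [0.002, 0, 0, 0, 0, 0, 1],
    [0.002, 0, 0, 0, 0, 0, 1],
  ],
)

```text
time: 9.8
tool_pos: [0.5268, 0.0663, 0.0325]
tool_rot: [0.0, 0.999, 0.048, 0.001]
contact_force: [-1.1, 0.6, -2.4]
gripper_width: 0.241
```

Run:
```python
from h import *
rep(.5305)
```

```text
e,n,z 0.5307 0.0153 0.0325 F e,n,z -1.08 0.67 -2.39 Mz [0.16 0.23 0.07]
(array([-0.0002, -0.0006,  0.0005]), array([ 0.0002, -0.0016, -0.0002]))
```

Call:
step_arm(
  deltas=[
    [0.001, 0, 0, 0, 0, 0, 1],
    [0.0015, 0, 0, 0, 0, 0, 1],
    [0.0015, 0, 0, 0, 0, 0, 1],
  ],
)

```text
time: 10.1
tool_pos: [0.5267, 0.0663, 0.0321]
tool_rot: [0.0, 0.999, 0.048, -0.001]
contact_force: [-7.2, -0.1, 1.0]
gripper_width: 0.241
```

Call:
step_arm(
  deltas=[
    [0.001, 0, 0, 0, 0, 0, 1],
    [0.0015, 0, 0, 0, 0, 0, 1],
    [0.0015, 0, 0, 0, 0, 0, 1],
  ],
)

```text
time: 10.4
tool_pos: [0.5266, 0.0663, 0.0318]
tool_rot: [0.0, 0.999, 0.048, -0.003]
contact_force: [-12.2, -0.1, 6.9]
gripper_width: 0.24
```

Run:
```python
from h import *
rep(.5305)
s=manip.grab_frame("scene")[:,:,::-1]
crop("s",s,260,170,340,230,9,"pics/s5.png")
```

```text
e,n,z 0.5305 0.0153 0.0318 F e,n,z -12.12 1.04 6.89 Mz [-0.15  1.87  0.08]
(array([ 0.    , -0.0006, -0.0002]), array([0.0002, 0.0068, 0.0002]))
```

View pics/s5.png

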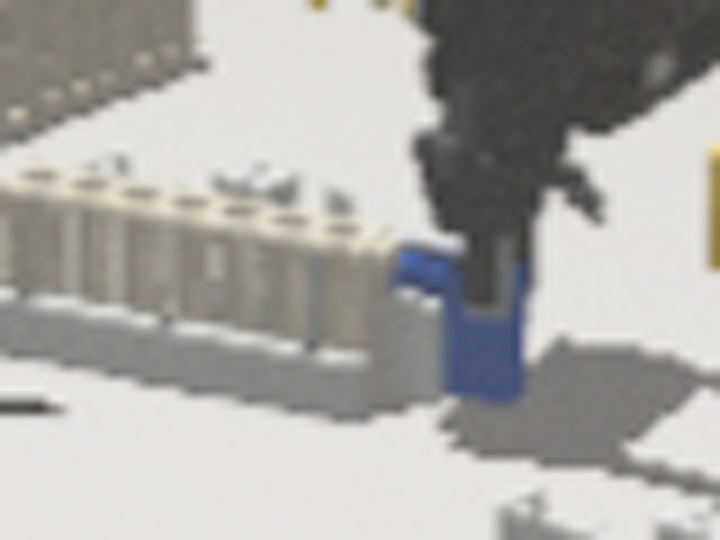

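Call:
step_arm(
  deltas=[
    [-0.001, 0, 0.0005, 0, 0, 0, 1],
    [-0.0015, 0, 0.001, 0, 0, 0, 1],
    [-0.0015, 0, 0.0015, 0, 0, 0, 1],
    [-0.0015, 0, 0.0015, 0, 0, 0, 1],
  ],
)

```text
time: 10.85
tool_pos: [0.5266, 0.0663, 0.0309]
tool_rot: [0.0, 0.999, 0.048, -0.001]
contact_force: [-9.0, 0.3, 3.7]
gripper_width: 0.238
```

Run:
```python
from h import *
rep(.5305)
```

```text
e,n,z 0.5305 0.0153 0.0309 F e,n,z -8.9 1.15 3.68 Mz [-0.01  1.24  0.07]
(array([ 0.    , -0.0006, -0.0011]), array([0.0002, 0.0028, 0.    ]))
```

Call:
step_arm(
  deltas=[
    [-0.0005, 0, 0, 0, 0, 0, 0.3],
    [-0.0005, 0, 0, 0, 0, 0, 0],
    [-0.0005, 0, 0, 0, 0, 0, -0.5],
    [-0.0005, 0, 0, 0, 0, 0, -1],
    [-0.0005, 0, 0, 0, 0, 0, -1],
    [-0.0005, 0, 0, 0, 0, 0, -1],
    [-0.0005, 0, 0, 0, 0, 0, -1],
  ],
)

```text
time: 11.55
tool_pos: [0.5277, 0.0664, 0.031]
tool_rot: [-0.0, 0.999, 0.048, 0.001]
contact_force: [0.6, 0.4, -0.5]
gripper_width: 1.0
```

Run:
```python
from h import *
rep(.5305)
s=manip.grab_frame("scene")[:,:,::-1]
crop("s",s,260,170,340,230,9,"pics/s6.png")
```

```text
e,n,z 0.5317 0.0153 0.031 F e,n,z 0.66 0.38 -0.55 Mz [-0.05  0.07 -0.03]
(array([-0.0012, -0.0006, -0.001 ]), array([ 0.0001, -0.0017, -0.0002]))
```

View pics/s6.png

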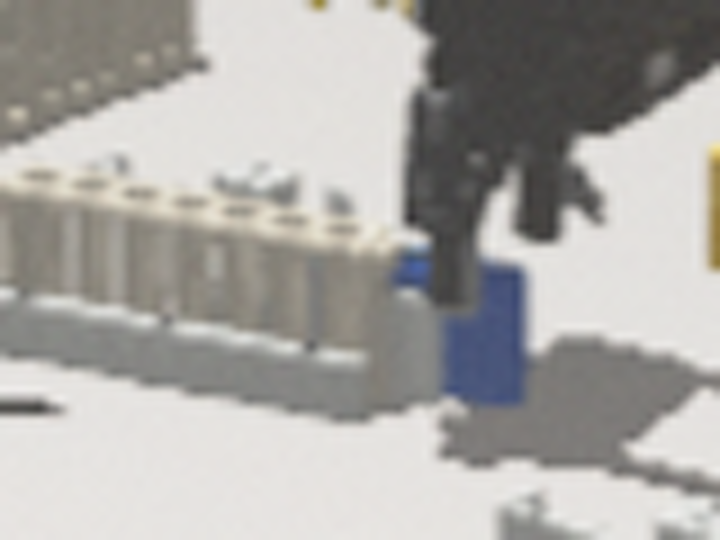

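Call:
step_arm(
  deltas=[
    [0, 0, -0.02, 0, 0, 0, -1],
    [0, 0, -0.05, 0, 0, 0, -1],
    [0, 0, -0.09, 0, 0, 0, -1],
    [0, 0, -0.13, 0, 0, 0, -1],
    [0, 0.03, -0.15, 0, 0, 0, -1],
    [-0.01, 0.07, -0.16, 0, 0, 0, -1],
    [-0.02, 0.11, -0.16, 0, 0, 0, -1],
    [-0.04, 0.15, -0.16, 0, 0, 0, -1],
    [-0.06, 0.19, -0.16, 0, 0, 0, -1],
    [-0.08, 0.23, -0.16, 0, 0, 0, -1],
    [-0.1, 0.27, -0.16, 0, 0, 0, -1],
    [-0.1, 0.3, -0.16, 0, 0, 0, -1],
    [-0.1, 0.3, -0.16, 0, 0, 0, -1],
    [-0.1, 0.3, -0.16, 0, 0, 0, -1],
  ],
)

```text
time: 13.0
tool_pos: [0.4564, -0.242, 0.1907]
tool_rot: [-0.0, 0.999, 0.047, 0.001]
contact_force: [-0.5, -0.5, 0.5]
gripper_width: 0.998
```

Run:
```python
from h import *
t=manip.grab_frame("top")[:,:,::-1];s=manip.grab_frame("scene")[:,:,::-1]
cv2.imwrite("pics/top_f.png",t);cv2.imwrite("pics/scene_f.png",s)
crop("s",s,260,170,340,230,9,"pics/s7.png");crop("t",t,300,95,400,195,6,"pics/t7.png")
```

```text
(no output)
```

View pics/t7.png

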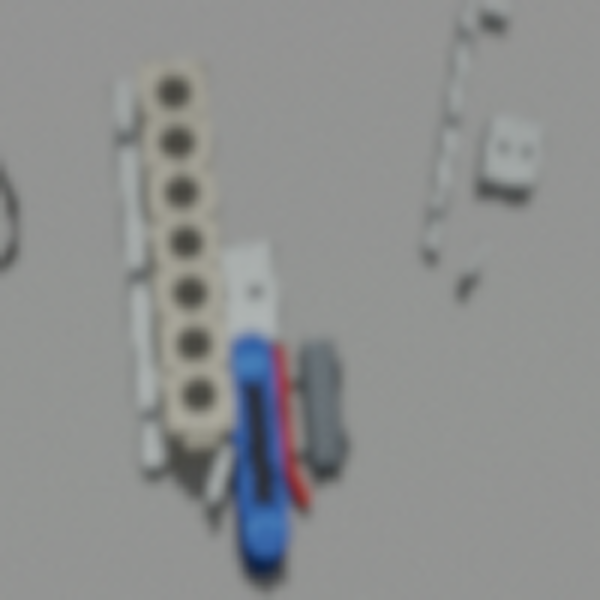

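View pics/s7.png

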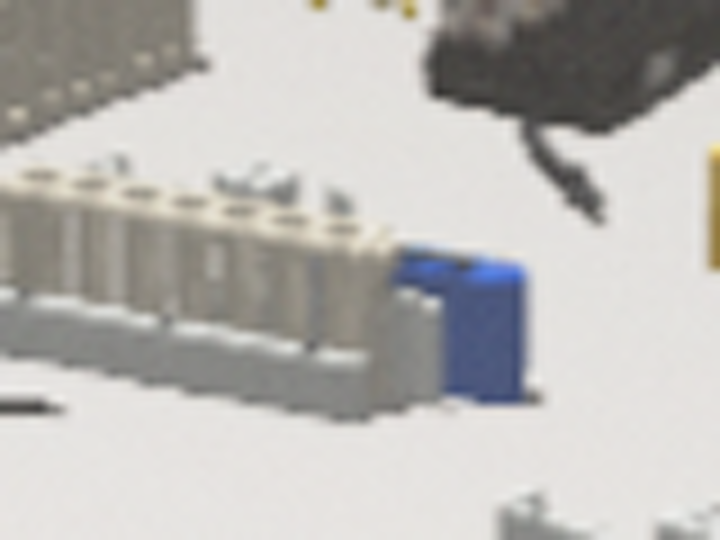

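View pics/top_f.png

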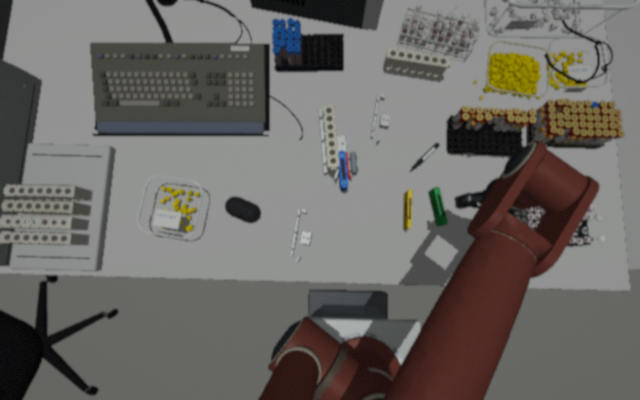

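Run:
```python
from h import *
t=cv2.imread("pics/top_f.png").astype(int); t0=cv2.imread("pics/top0.png").astype(int)
b=t[140:195,330:352]; m=(b[:,:,0]-b[:,:,2]>40)&(b[:,:,0]>120)
v,u=np.nonzero(m); P=back("top",np.c_[u+330,v+140],.06)[:,:2]
e=np.array([.9954,.0963]);n=np.array([-.0963,.9954])
q=np.c_[P@e-.5475,P@n-.0269]; print("x",q[:,0].min(),q[:,0].max(),"y",q[:,1].min(),q[:,1].max())
r=cv2.fitLine(q.astype(np.float32),cv2.DIST_L2,0,.01,.01).ravel(); print(r, np.degrees(np.arctan2(r[1],r[0])))
for T in (t0,t):
    for row in (156,160,164,168):
        w=np.clip(T[row,338:356,2]-T[row,338:356,1],0,None)-8; w=np.clip(w,0,None)
        c=(w*np.arange(338,356)).sum()/w.sum(); X=back("top",[c,row],.03)[0,:2]; print(row,round(c,2),((X@n-.0269)*1e3).round(1))
```

```text
x -0.029131415476933653 0.07798446247941127 y -0.023050723052179912 -1.0542044286590557e-05
[ 0.99998766 -0.00496154  0.02037504 -0.01201814] -0.2842766
156 344.5 -22.9
160 344.91 -23.2
164 345.31 -23.4
168 345.62 -23.4
156 346.44 -28.5
160 346.84 -28.8
164 347.08 -28.5
168 347.49 -28.8
```

Run:
```python
from plant import manip
print(manip.job_done())
```

```text
the job is handed in; nothing more can be done
None
```

The blue (thick) spacer is home in the large dock's slot, standing upright. I handed the job in after about 13 s of robot time.

- **Choice:** The gap at rest measured about 19.7 mm. That left the 12 mm and 17 mm spacers too thin to push the pad, so I tried only blue. The yellow and green ones were never touched.
- **Fit:** Blue slid in with only about 1–2 N on the wrist, and the pad moved back about 5 mm as seen from above.
- **Home:** The force rose to about 12 N at the position I had worked out for stop contact. I released it with about 9 N still pressing it against the stop. The rear edge did not visibly move on release.
- **Last picture:** The spacer spans about −29 to +78 mm in the dock, where −30 to +80 mm is expected. That is within the resolution of about 2.7 mm per pixel. It lies parallel to the carrier to within 0.3°. The pen, mouse and tub look unmoved, and the arm is clear of everything.
- **Disagreements:** The mean of the blue pixels along the slot was 20 mm, not the 25 mm expected for the centre. I put that down to the black strip and the visible rear face, since the two ends agree with home. I did not push the spacer again after release to confirm.

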